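# Reverse the row of ring stands

### The arm

A 6-joint arm with a two-finger parallel gripper is mounted at the origin on the work surface. World frame = base frame: x ahead of the robot, y to its left, z up, the work surface at z = 0. Lengths are in m, angles in degrees, forces in N, time in s.
With the tool pointing down it reaches from about 0.25 to 0.85 m from the base axis. Payload 12.5 kg.
Tool frame: the origin (TCP) lies at the very end of the fingers, on their centre line; the grasp point (between the pads) lies 19 mm behind it; y points along the fingers, x is the direction in which the jaws open and shut, and the axes are right-handed (so a half turn about y gives the same grasp; the last joint's range is limited). The gripper opens to 93 mm and grips with 3 to 60 N. Pads are 15 mm wide; open, the fingers measure 128 mm over their backs; the gripper's body (75 mm by 188 mm) begins 65 mm behind the grasp point.
Start: joints at [-79.962, 20.094, 94.641, -0, 65.266, -4.847], TCP at [0.141, -0.532, 0.192] pointing down, gripper open.
Joint ranges: [-157.81, 157.81], [-45, 120.19], [0.68, 151.7], [-89.99, 269.99], [4.06, 180], [-164.3, 164.3]. Speed limits (degrees/s): [127.2, 127.2, 159.86, 180, 180, 180].

### API

Orientations are given as a 3x3 rotation matrix whose columns are the frame's x, y, z axes.
In Python, from workcell import observe, grab_frame, camera_info, order gives the robot as it stands. The module is installed in compiled form; this text tells all that it offers.
- The arm moves only by the shell command python3 -m handwheel 'ROWS' [FORCE]. ROWS is JSON, a list of rows, each a list of 5 numbers: the shift along the tool's x, y, z in cm, then the turn about the tool's y in rad, then the closure, from 0 (fully open) to 1 (shut). A call has 1 to 20 rows; each row is the pose to reach, as a shift and turn from the pose commanded when the call began, along the tool's axes at that moment; what a row does not reach only later rows make up. A row lasts 1/10 s, in which the tool goes at most 50 mm and 8.59 degrees, less where a joint would pass 70% of its speed; a pose out of reach is approached as far as the arm can. A call with a gripper value outside its range is refused whole. The fingers move at their own pace and stop on an object; FORCE is the grip in N (left out, the last holds). Time passes only in rows, so rows that repeat a pose let the fingers close. It gives the time, the measured TCP pose, the force and the opening at its end, in the units of the state.
- observe(): the state, without advancing time (a new reading comes with each control period).
- grab_frame(name): name is "side" or "top" or "wrist"; returns the picture (480x640x3 uint8, red, green, blue); there is no depth.
- camera_info(name): a dict with "fx", "fy", "cx", "cy" (pixels), "R" (3x3) and "t" (3): a world point X has camera coordinates R X + t. Camera axes: x right, y down, z forward; pixel columns grow to the right and rows downward; lengths in m; the calibration is good to about 2 mm. A picture is of the moment at which its call begins: read the wrist's pose just before it. camera_info takes no time and is no camera call; for the wrist camera it gives the pose at the moment of the call.
- order.close_job(): hands the job in, once; it reports no verdict.
The state is a dict: "time": time; "joints": joint angles; "joint_velocities": joint speeds; "effort": joint torques, N m; "eef_pos": TCP position; "eef_rot": TCP orientation; "wrist_force": force on the tool from outside, world axes, zero at the start; "ft_torque": the same for the moment, N m; "width": opening from 0.0 (shut) to 1.0 (fully open).
Only numpy, scipy, OpenCV 4.12 (cv2) and the standard library are available. Lean on these libraries where they do the work, as an engineer would, in place of code of your own. Each camera call takes 0.05 s, during which the arm holds its last target.

### The job

Move the four ring stands from the wooden rack to the steel rack for inspection, one in each bay and in reverse order: seen from the robot, the stand at the left end of the wooden rack goes into the bay at the right end of the steel rack, the second from the left into the second from the right, and so on. Leave every stand upright on the floor of its bay, and never let one topple over on the way.

Things in the scene. Friction and masses are not known exactly. Their poses are not given: they have to be found in the camera images.
- rack_wood: Loaded rack, dark wood, fixed, 250 x 70 mm: a row of 4 bays along its y (to robot's left, within 0.3 rad of world y; x points away from robot). Bay centres x 0, y +90, +30, -30, -90 mm; each 50 x 50 mm inside, floor 8 mm and wall tops 16 mm above table, walls 10 mm thick. A lip 8 mm high on the robot's side (x to -59 mm) bears the chips. Origin: underside, middle of the row, on the table.
- rack_steel: Empty rack, grey steel, fixed, 250 x 70 mm, to the left or right of the wooden one: same bays and axes (row along its y, to robot's left, within 0.3 rad of world y). Bay centres x 0, y +90, +30, -30, -90 mm; each 50 x 50 mm inside, floor 8 mm and wall tops 16 mm above table, walls 10 mm thick. No lip. Origin: underside, middle of the row, on the table.
- stand_red: Ring stand with a red cone: wooden cylinder 32 mm across, 40 mm high (the part to grip) under a red cone, 64 mm high over all, with a gold ring on the cone. About 60 g, loose. Origin: centre of its underside, z up; its yaw does not matter. Starts upright in the bay of the wooden rack behind the red chip.
- stand_blue: Ring stand with a blue cone: wooden cylinder 32 mm across, 40 mm high (the part to grip) under a blue cone, 64 mm high over all, with a gold ring on the cone. About 60 g, loose. Origin: centre of its underside, z up; its yaw does not matter. Starts upright in the bay of the wooden rack behind the blue chip.
- stand_green: Ring stand with a green cone: wooden cylinder 32 mm across, 40 mm high (the part to grip) under a green cone, 64 mm high over all, with a gold ring on the cone. About 60 g, loose. Origin: centre of its underside, z up; its yaw does not matter. Starts upright in the bay of the wooden rack behind the green chip.
- stand_yellow: Ring stand with a yellow cone: wooden cylinder 32 mm across, 40 mm high (the part to grip) under a yellow cone, 64 mm high over all, with a gold ring on the cone. About 60 g, loose. Origin: centre of its underside, z up; its yaw does not matter. Starts upright in the bay of the wooden rack behind the yellow chip.
- chip_red: Red marker chip, 16 x 34 x 3 mm, fixed on the front lip of the wooden rack, 47 mm towards the robot from the centre of the bay in which the red stand starts. Origin: centre of its underside, 8 mm above the table. It stays where it is and so records where the red stand began.
- chip_blue: Blue marker chip, 16 x 34 x 3 mm, fixed on the front lip of the wooden rack, 47 mm towards the robot from the centre of the bay in which the blue stand starts. Origin: centre of its underside, 8 mm above the table. It stays where it is and so records where the blue stand began.
- chip_green: Green marker chip, 16 x 34 x 3 mm, fixed on the front lip of the wooden rack, 47 mm towards the robot from the centre of the bay in which the green stand starts. Origin: centre of its underside, 8 mm above the table. It stays where it is and so records where the green stand began.
- chip_yellow: Yellow marker chip, 16 x 34 x 3 mm, fixed on the front lip of the wooden rack, 47 mm towards the robot from the centre of the bay in which the yellow stand starts. Origin: centre of its underside, 8 mm above the table. It stays where it is and so records where the yellow stand began.
There are look-alikes about, which are no part of the job. What is shaped like the stand_blue but purple is not meant.

How it is judged:
By the outcome, as a careful person would: the job done as asked, in the order asked, and still so for the second after the job is handed in, with the robot touching nothing.
It also fails if it takes over 118 s, if anything falls off the work surface, if the arm or the gripper's body presses on something with over 40 N, if the wrist force passes 120 N, or if a joint passes its speed limit or range.

## Working session

There is one attempt and no reset: what is moved stays moved. The work goes in short steps, Python scripts to look and compute and a shell command to move; the robot and the scene stay as the last step left them, time stands still between calls to the robot, and variables do not carry over. Pictures are saved under pics/ and viewed, and the job is handed in when it is done.

```bash
mkdir -p pics; ls
python3 - <<'E'
from workcell import *
import cv2,numpy as np
s=observe();print({k:np.round(s[k],3).tolist() for k in s})
for n in("top","side","wrist"):
    c=camera_info(n);f=grab_frame(n);cv2.imwrite(f"pics/{n}0.png",f[:,:,::-1]);print(n,c)
E
```

```text
pics
{'time': 0.0, 'joints': [-79.963, 20.124, 94.677, -0.001, 65.264, -4.846], 'joint_velocities': [-0.094, -0.055, -0.022, -0.014, -0.089, -0.031], 'effort': [0.001, -49.732, -28.525, 0.07, 0.026, -0.0], 'eef_pos': [0.141, -0.531, 0.192], 'eef_rot': [[0.257, -0.0, 0.966], [-0.966, 0.001, 0.257], [-0.001, -1.0, 0.0]], 'wrist_force': [0.717, -0.377, 0.003], 'ft_torque': [-0.045, -0.023, 0.01], 'width': 0.999}
top {'fx': 444.8952359225551, 'fy': 444.8952359225551, 'cx': 321.25698988949466, 'cy': 243.72396102133825, 'R': array([[ 0.02920767, -0.99955052,  0.00675849],
       [-0.99844622, -0.02949507, -0.04727784],
       [ 0.04745593, -0.00536712, -0.99885891]]), 't': array([-0.00961074,  0.50569396,  0.83563285])}
side {'fx': 562.0469355656554, 'fy': 562.0469355656554, 'cx': 330.65065894108653, 'cy': 231.47889440709622, 'R': array([[ 0.98132404, -0.19205521, -0.01085898],
       [-0.13472812, -0.64591979, -0.75142262],
       [ 0.1373006 ,  0.7388521 , -0.65973186]]), 't': array([-0.50055077,  0.10254482,  0.853099  ])}
wrist {'fx': 428.55289978604424, 'fy': 428.55289978604424, 'cx': 319.65436374305466, 'cy': 246.42604917990266, 'R': array([[ 2.57441032e-01, -9.66293975e-01,  2.63732602e-04],
       [-9.35650857e-01, -2.49208854e-01,  2.49904825e-01],
       [-2.41415803e-01, -6.45825178e-02, -9.68270370e-01]]), 't': array([-0.55056313, -0.03025045,  0.38868794])}
```

View pics/top0.png

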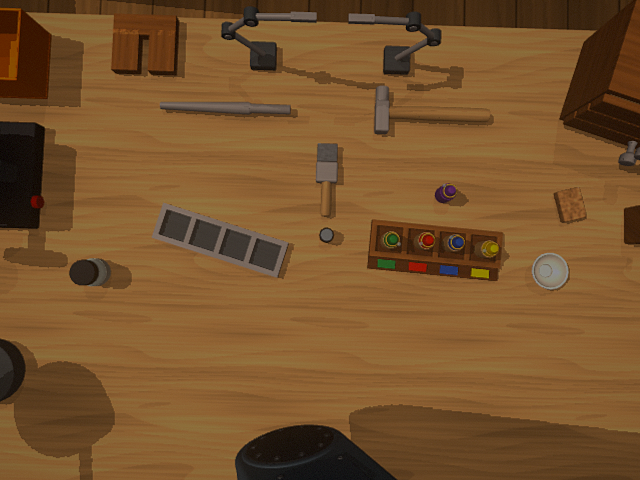

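View pics/side0.png

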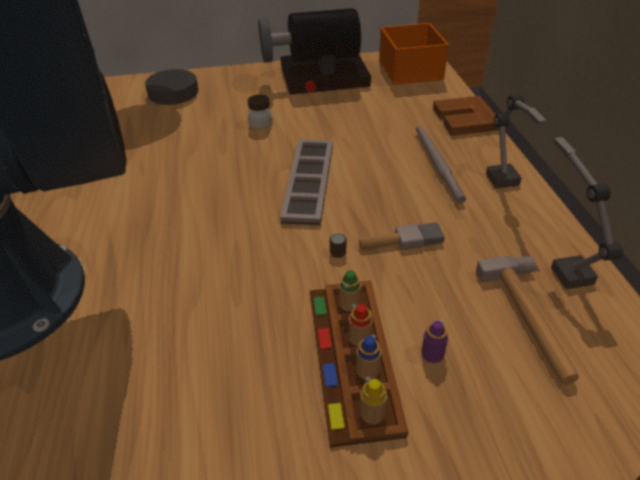

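The top view shows the wooden rack around (435,250). Its stands from the left are green (391,240), red (427,240), blue (457,242) and yellow (490,249), each with a matching chip in front. The steel rack is on the left at about (221,241). Things that could be mistaken for the blue stand are the purple look-alike at (445,192), the grey cup at (327,235) and the jar at (88,272). I'm leaving those alone.

```bash
cat > h.py <<'E'
from workcell import *
import cv2,numpy as np
def ray(c,uv):
    d=np.array([(uv[0]-c['cx'])/c['fx'],(uv[1]-c['cy'])/c['fy'],1.]);R=np.array(c['R']);t=np.array(c['t'])
    return -R.T@t,R.T@d
def plane(c,uv,z):
    o,d=ray(c,uv);return o+d*(z-o[2])/d[2]
def tri(c1,p1,c2,p2):
    o,d=ray(c1,p1);q,e=ray(c2,p2)
    s=np.linalg.lstsq(np.c_[d,-e],q-o,rcond=None)[0]
    a,b=o+s[0]*d,q+s[1]*e
    return (a+b)/2,np.linalg.norm(a-b)
HUE={'red':[(0,5),(174,180)],'blue':[(108,122)],'green':[(50,80)],'yellow':[(24,34)],'purple':[(126,150)]}
def blobs(f,col,smin=150,vmin=60,amin=8):
    h=cv2.cvtColor(f,cv2.COLOR_RGB2HSV);m=np.zeros(f.shape[:2],np.uint8)
    for a,b in HUE[col]: m|=cv2.inRange(h,(a,smin,vmin),(b,255,255))
    n,_,st,ce=cv2.connectedComponentsWithStats(m)
    return [(np.round(ce[i],1).tolist(),st[i].tolist()) for i in range(1,n) if st[i][4]>=amin]
E
python3 - <<'E'
from h import *
for n in("top","side"):
    f=cv2.imread(f"pics/{n}0.png")[:,:,::-1].copy()
    for c in HUE: print(n,c,[b for b in blobs(f,c) if b[1][4]>25][:8])
f=cv2.imread("pics/top0.png")
cv2.imwrite("pics/topcrop.png",cv2.resize(f[170:300,140:520],None,fx=2.1,fy=2.1,interpolation=cv2.INTER_CUBIC))
h=cv2.cvtColor(f,cv2.COLOR_BGR2HSV)
m=cv2.inRange(h,(0,0,50),(180,70,255));m=cv2.morphologyEx(m,cv2.MORPH_CLOSE,np.ones((3,3)))
m[:190]=0;m[290:]=0;m[:,:140]=0;m[:,305:]=0
cs,_=cv2.findContours(m,cv2.RETR_CCOMP,cv2.CHAIN_APPROX_NONE)
for c in cs:
    if cv2.contourArea(c)>200: print(cv2.contourArea(c),cv2.minAreaRect(c),cv2.boxPoints(cv2.minAreaRect(c)).round(1).tolist())
E
```

```text
top red [([34.2, 201.6], [31, 196, 9, 12, 69]), ([427.5, 240.0], [423, 235, 10, 11, 89]), ([417.4, 266.5], [408, 262, 19, 10, 143])]
top blue [([457.6, 241.7], [452, 238, 11, 9, 59]), ([448.6, 269.6], [440, 265, 18, 10, 132])]
top green [([392.4, 238.5], [388, 235, 9, 8, 56]), ([386.0, 263.5], [378, 259, 17, 10, 134])]
top yellow [([493.7, 248.1], [490, 244, 8, 9, 53]), ([479.6, 272.8], [471, 268, 18, 11, 147])]
top purple []
side red [([309.9, 85.8], [305, 81, 11, 11, 90]), ([360.8, 311.0], [355, 304, 12, 15, 134]), ([360.4, 323.4], [353, 321, 16, 5, 43]), ([324.4, 338.1], [318, 328, 14, 21, 247])]
side blue [([369.1, 340.7], [365, 337, 9, 8, 50]), ([329.9, 374.9], [325, 365, 11, 20, 170])]
side green []
side yellow [([374.0, 383.6], [369, 379, 12, 10, 96]), ([335.8, 415.6], [328, 403, 16, 26, 336])]
side purple []
4620.5 ((219.75881958007812, 239.68898010253906), (131.34535217285156, 36.56590270996094), 17.700428009033203) [[151.60000610351562, 237.10000610351562], [162.8000030517578, 202.3000030517578], [287.8999938964844, 242.1999969482422], [276.79998779296875, 277.1000061035156]]
```

View pics/topcrop.png

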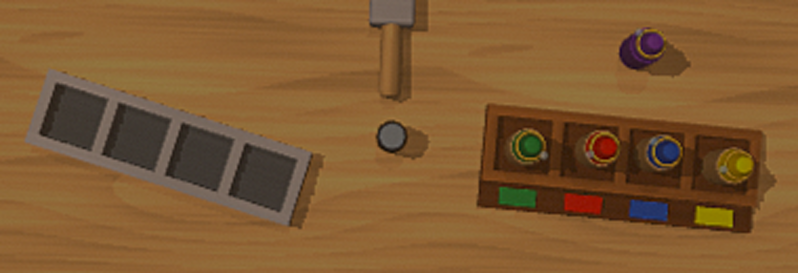

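View pics/wrist0.png

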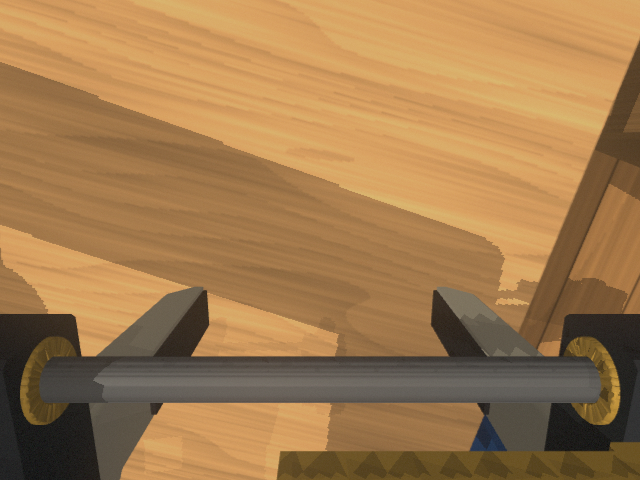

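```bash
cat >> h.py <<'E'
BAY={'green':.09,'red':.03,'blue':-.03,'yellow':-.09}
E
python3 - <<'E'
from h import *
T=camera_info('top');S=camera_info('side')
chip={'green':(386.0,263.5),'red':(417.4,266.5),'blue':(448.6,269.6),'yellow':(479.6,272.8)}
P={k:plane(T,np.array(v),.011)[:2] for k,v in chip.items()}
ks=list(P);A=np.array([P[k] for k in ks]);B=np.array([[-.047,BAY[k]] for k in ks])
def fit(B,A):
    b=B-B.mean(0);a=A-A.mean(0);th=np.arctan2((b[:,0]*a[:,1]-b[:,1]*a[:,0]).sum(),(b*a).sum())
    R=np.array([[np.cos(th),-np.sin(th)],[np.sin(th),np.cos(th)]]);t=A.mean(0)-R@B.mean(0)
    return th,R,t,np.linalg.norm(A-(B@R.T+t),axis=1)*1000
th,R,t,e=fit(B,A);print('wood yaw',np.degrees(th),t,'res mm',e)
sideapex={'red':(360.8,311),'blue':(369.1,340.7),'yellow':(374,383.6)}
top={'green':(392.4,238.5),'red':(427.5,240),'blue':(457.6,241.7),'yellow':(493.7,248.1)}
for k in top:
    print(k,'bay',(R@[0,BAY[k]]+t).round(4),'cone@.068',plane(T,top[k],.068).round(4), tri(T,top[k],S,sideapex[k]) if k in sideapex else '')
box=[[151.6,237.1],[162.8,202.3],[287.9,242.2],[276.8,277.1]]
Q=np.array([plane(T,b,.016)[:2] for b in box]);print(Q,np.linalg.norm(Q-np.roll(Q,-1,0),axis=1))
# dark bay floors
f=cv2.imread("pics/top0.png");g=cv2.cvtColor(f,cv2.COLOR_BGR2GRAY);print(g[228,165:290].tolist())
print(cv2.cvtColor(f,cv2.COLOR_BGR2HSV)[[225,246],[175,236]].tolist())
E
```

```text
wood yaw -3.992013605015186 [ 0.51248622 -0.21207821] res mm [0.1897467  0.30307066 0.13099795 0.51088232]
green bay [ 0.5188 -0.1223] cone@.068 [ 0.5162 -0.1209  0.068 ] 
red bay [ 0.5146 -0.1822] cone@.068 [ 0.5153 -0.1836  0.068 ] (array([ 0.51552152, -0.18490062,  0.06253208]), np.float64(0.00031635148064457024))
blue bay [ 0.5104 -0.242 ] cone@.068 [ 0.5139 -0.2374  0.068 ] (array([ 0.51366865, -0.23773347,  0.06671211]), np.float64(0.0006035357624477201))
yellow bay [ 0.5062 -0.3019] cone@.068 [ 0.5044 -0.302   0.068 ] (array([ 0.50378213, -0.30125532,  0.06971565]), np.float64(0.0010158176951406647))
[[0.50863154 0.32660328]
 [0.57543776 0.30851236]
 [0.50659138 0.06855462]
 [0.44002369 0.0873337 ]] [0.06921237 0.24963882 0.06916582 0.24891157]
[60, 60, 58, 59, 58, 58, 58, 59, 58, 59, 56, 59, 58, 57, 58, 57, 58, 60, 58, 60, 57, 55, 70, 112, 111, 108, 110, 107, 60, 36, 41, 43, 40, 47, 60, 58, 56, 59, 59, 58, 60, 59, 57, 56, 60, 58, 61, 59, 58, 60, 57, 58, 57, 52, 49, 59, 97, 112, 110, 108, 107, 92, 74, 101, 113, 113, 109, 110, 107, 108, 107, 106, 106, 105, 107, 107, 109, 108, 108, 98, 96, 118, 114, 116, 115, 115, 113, 113, 112, 114, 113, 113, 111, 112, 111, 112, 113, 113, 112, 112, 112, 111, 112, 113, 112, 109, 112, 109, 110, 113, 112, 110, 110, 110, 108, 110, 109, 109, 108, 109, 108, 108, 109, 109, 110]
[[16, 53, 62], [15, 49, 63]]
```

```bash
cat >> h.py <<'E'
STAND={'green':(.5162,-.1209),'red':(.5153,-.1840),'blue':(.5138,-.2376),'yellow':(.5040,-.3017)}
_y=np.radians(-16.0);_R=np.array([[np.cos(_y),-np.sin(_y)],[np.sin(_y),np.cos(_y)]])
GOAL={k:tuple(_R@[0,-v]+[.5077,.1978]) for k,v in BAY.items()}
def go(wps):
    "wps: (x,y,z,heading deg of tool x)"
    s=observe();p=np.array(s['eef_pos']);R=np.array(s['eef_rot']);h0=np.degrees(np.arctan2(R[1,0],R[0,0]))
    print('t',round(s['time'],2),'p',p.round(4),'head',round(h0,2),'w',round(s['width'],3),'F',np.round(s['wrist_force'],1),'j',np.round(s['joints'],0))
    for x,y,z,h in wps:
        print((R.T@(np.array([x,y,z])-p)*100).round(2).tolist(),'turn',round(-np.radians((h-h0+180)%360-180),3))
E
python3 -c "
from h import *
print(GOAL)
x,y=STAND['green'];go([(x,y,.16,-4),(x,y,.024,-4)])"
```

```text
{'green': (np.float64(0.48289263797647014), np.float64(0.11128644736555131)), 'red': (np.float64(0.4994308793254901), np.float64(0.16896214912185042)), 'blue': (np.float64(0.5159691206745101), np.float64(0.22663785087814958)), 'yellow': (np.float64(0.53250736202353), np.float64(0.2843135526344487))}
t 0.15 p [ 0.1413 -0.5313  0.1917] head -75.11 w 1.006 F [ 0.4 -0.2  0.3] j [-80.  20.  95.  -0.  65.  -5.]
[-30.03, 3.2, 46.78] turn -1.241
[-30.01, 16.8, 46.78] turn -1.241
```

```bash
python3 -m handwheel '[[-30.0,3.2,46.8,-1.241,0],[-30.0,3.2,46.8,-1.241,0],[-30.0,3.2,46.8,-1.241,0],[-30.0,3.2,46.8,-1.241,0],[-30.0,3.2,46.8,-1.241,0],[-30.0,3.2,46.8,-1.241,0],[-30.0,3.2,46.8,-1.241,0],[-30.0,3.2,46.8,-1.241,0],[-30.0,3.2,46.8,-1.241,0],[-30.0,3.2,46.8,-1.241,0],[-30.0,3.2,46.8,-1.241,0],[-30.0,3.2,46.8,-1.241,0],[-30.0,3.2,46.8,-1.241,0],[-30.0,3.2,46.8,-1.241,0],[-30.0,3.2,46.8,-1.241,0],[-30.0,3.2,46.8,-1.241,0],[-30.0,3.2,46.8,-1.241,0]]' 30
python3 - <<'E'
from h import *
x,y=STAND['green'];go([(x,y,.16,-4),(x,y,.024,-4)])
c=camera_info('wrist');f=grab_frame('wrist');cv2.imwrite('pics/w1.png',f[:,:,::-1])
for k in STAND: print(k,blobs(f,k,amin=60))
o=lambda X:(lambda q:(q[0]/q[2]*c['fx']+c['cx'],q[1]/q[2]*c['fy']+c['cy']))(np.array(c['R'])@X+c['t'])
for k in STAND: print(k,np.round(o(np.array([*STAND[k],.072])),1))
E
```

```text
time: 1.85
eef_pos: [0.5162, -0.1221, 0.1603]
eef_rot: [[0.997, 0.0, 0.071], [-0.071, -0.0, 0.997], [0.0, -1.0, -0.0]]
wrist_force: [0.3, 0.1, -0.3]
width: 1.001
t 1.85 p [ 0.5162 -0.1221  0.1603] head -4.08 w 1.001 F [ 0.3  0.1 -0.3] j [-18.  20.  99.  -0.  60. -14.]
[-0.01, 0.03, 0.12] turn -0.001
[-0.01, 13.63, 0.12] turn -0.001
green []
red [([267.9, 292.4], [258, 274, 20, 38, 705]), ([331.5, 302.5], [318, 298, 27, 16, 132]), ([326.8, 321.1], [314, 308, 27, 28, 582])]
blue [([270.0, 347.5], [262, 340, 17, 16, 272])]
yellow [([271.6, 416.9], [264, 403, 18, 29, 346])]
green [320.2 238. ]
red [325.2 324.4]
blue [328.1 391. ]
yellow [320.9 464.3]
```

View pics/w1.png

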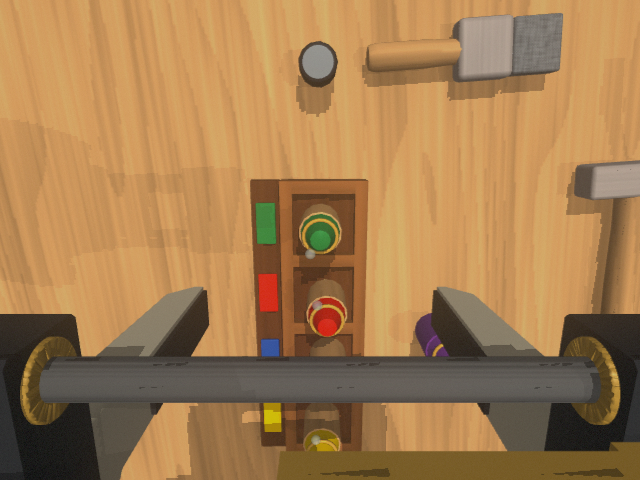

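The wrist view shows green's tip at (320,238) and red's at (327,321), against predictions of (320,238) and (325,324). Those agree, so I'm picking up green.

```bash
python3 -m handwheel '[[0,4,0.1,0,0],[0,8,0.1,0,0],[0,11,0.1,0,0],[0,12.6,0.1,0,0],[0,13.6,0.1,0,0],[0,13.6,0.1,0,0],[0,13.6,0.1,0,1],[0,13.6,0.1,0,1],[0,13.6,0.1,0,1],[0,13.6,0.1,0,1],[0,13.6,0.1,0,1],[0,13.6,0.1,0,1],[0,13.6,0.1,0,1],[0,13.6,0.1,0,1],[0,13.6,0.1,0,1],[0,13.6,0.1,0,1]]' 30
python3 -c "
from h import *
x,y=STAND['green'];a,b=GOAL['green']
go([(x,y,.15,-4),(a,b,.15,-16),(a,b,.026,-16)])"
```

```text
time: 3.5
eef_pos: [0.5165, -0.1203, 0.0241]
eef_rot: [[0.998, -0.0, 0.07], [-0.07, 0.0, 0.998], [-0.0, -1.0, 0.0]]
wrist_force: [0.6, -0.1, -0.9]
width: 0.266
t 3.5 p [ 0.5165 -0.1203  0.0241] head -4.01 w 0.266 F [ 0.6 -0.1 -0.9] j [-18.  32. 105.  -0.  44. -14.]
[-0.03, -12.59, -0.06] turn -0.0
[-4.98, -12.59, 22.87] turn 0.209
[-4.98, -0.19, 22.87] turn 0.209
```

Run:
```python
from h import *
for n in('side','wrist'):
    f=grab_frame(n)
    if n=='side': f=cv2.resize(f[230:420,280:450],None,fx=3,fy=3)
    cv2.imwrite(f'pics/{n}2.png',f[:,:,::-1])
print(observe()['width'])
```

```text
0.26556321080537776
```

View pics/side2.png

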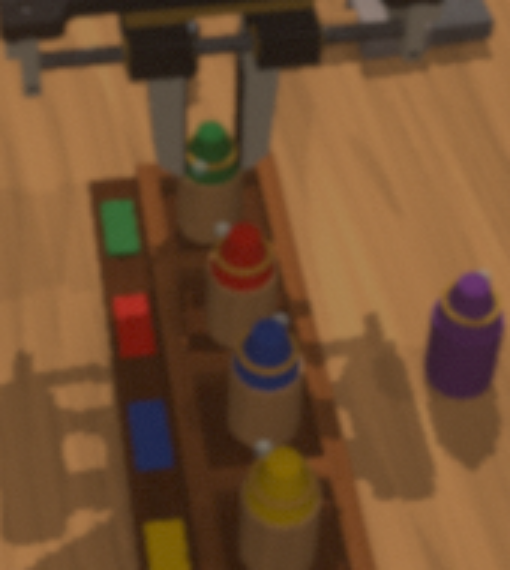

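View pics/wrist2.png

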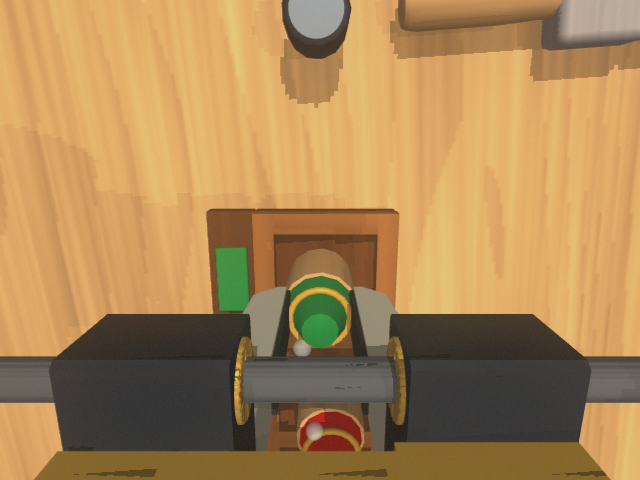

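Run:
```python
from h import *
c=camera_info('wrist');S=camera_info('side')
print('tip wrist',plane(c,(320,330),.072), 'tip side',plane(S,(280+211/3,230+128/3),.072), tri(c,(320,330),S,(280+211/3,230+128/3)))
print('tool p',observe()['eef_pos'])
p=lambda c,X:(lambda q:(q[0]/q[2]*c['fx']+c['cx'],q[1]/q[2]*c['fy']+c['cy']))(np.array(c['R'])@X+c['t'])
e=np.array(observe()['eef_pos'])
for n,c in(('w',c),('s',S)):
  for dz in(0,.019):
    u=np.array(p(c,e+[0,0,dz]));print(n,dz,u, (u-[280,230])*3)
```

```text
tip wrist [ 0.5161287  -0.12132116  0.072     ] tip side [ 0.51512576 -0.12167195  0.072     ] (array([ 0.51566433, -0.12139495,  0.07164957]), np.float64(0.0009234858512046506))
tool p [ 0.51655464 -0.12036505  0.0240749 ]
w 0 [320.69437468 283.68962453] [122.08312404 161.06887358]
w 0.019 [320.79039992 298.43920338] [122.37119976 205.31761013]
s 0 [350.6926251  295.01469768] [212.07787529 195.04409303]
s 0.019 [350.86030446 286.05449839] [212.58091339 168.16349517]
```

Run:
```python
from h import *
c=camera_info('wrist');e=np.array(observe()['eef_pos']);R=np.array(c['R'])
for z in(.008,.024,.043,.048,.056,.072):
    q=R@np.array([.5160,-.1213,z])+c['t'];print(z,'depth',q[2].round(4),'row',(q[1]/q[2]*c['fy']+c['cy']).round(1),'32mm=',(.032*c['fx']/q[2]).round(1),'24.7=',(.0247*c['fx']/q[2]).round(1))
f=cv2.imread('pics/wrist2.png');cv2.imwrite('pics/w2c.png',cv2.resize(f[200:370,190:450],None,fx=3,fy=3,interpolation=cv2.INTER_CUBIC))
```

```text
0.008 depth 0.2191 row 275.0 32mm= 62.6 24.7= 48.3
0.024 depth 0.2036 row 285.6 32mm= 67.3 24.7= 52.0
0.043 depth 0.1852 row 300.5 32mm= 74.0 24.7= 57.1
0.048 depth 0.1804 row 304.9 32mm= 76.0 24.7= 58.7
0.056 depth 0.1727 row 312.5 32mm= 79.4 24.7= 61.3
0.072 depth 0.1572 row 330.0 32mm= 87.3 24.7= 67.3
```

View pics/w2c.png

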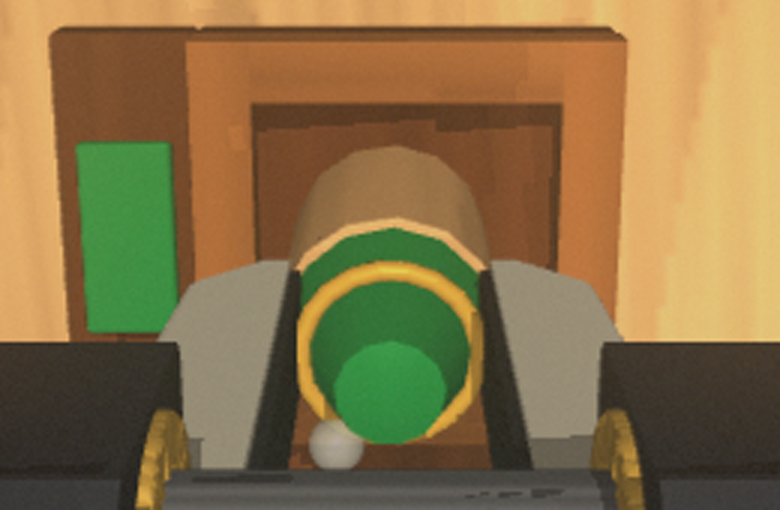

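Jaws stopped at 0.266 × 93 = 24.7 mm, not 32 mm. The close-up shows the pads on the cone above the wooden cylinder, so the fingers end higher than the reported TCP suggests. I'll open, go lower in small steps while watching the force, and grip again.

```bash
python3 -m handwheel '[[0,0,0,0,0.4],[0,0,0,0,0.3],[0,0,0,0,0.3],[0,0,0,0,0.3],[0,0,0,0,0.3],[0,0,0,0,0.3]]' 30
python3 -m handwheel '[[0,0.3,0,0,0.3],[0,0.6,0,0,0.3],[0,0.9,0,0,0.3],[0,0.9,0,0,0.3]]'
python3 - <<'E'
from h import *
for n in('side','wrist'):
    f=grab_frame(n)
    f=cv2.resize(f[240:360,300:420],None,fx=4,fy=4) if n=='side' else f[160:]
    cv2.imwrite(f'pics/{n}3.png',f[:,:,::-1])
E
```

```text
time: 4.2
eef_pos: [0.5166, -0.1204, 0.0241]
eef_rot: [[0.998, -0.0, 0.07], [-0.07, 0.0, 0.998], [-0.0, -1.0, 0.0]]
wrist_force: [0.5, 0.2, -0.1]
width: 0.69
time: 4.6
eef_pos: [0.5163, -0.1203, 0.0146]
eef_rot: [[0.998, -0.001, 0.07], [-0.07, 0.0, 0.998], [-0.001, -1.0, 0.0]]
wrist_force: [0.2, 0.0, -0.3]
width: 0.703
```

View pics/side3.png

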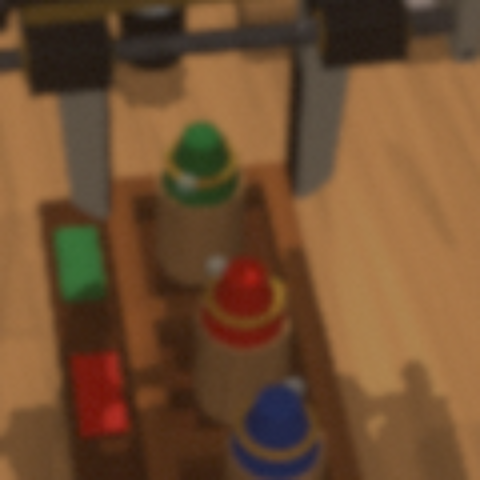

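View pics/wrist3.png

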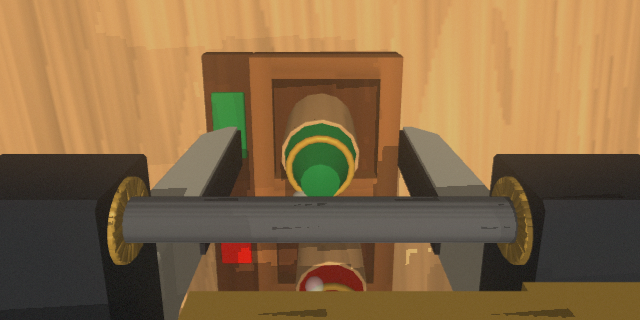

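Run:
```python
from h import *
c=camera_info('wrist');S=camera_info('side')
for uv in((322.5,293.7),(377.5,288.7)):
    for Y in(-.113,-.120,-.128):
        o,d=ray(S,uv);print(uv,Y,(o+d*(Y-o[1])/d[1]).round(4))
print(tri(c,(238,288),S,(322.5,293.7)),tri(c,(400,288),S,(377.5,288.7)))
print(observe()['eef_pos'])
```

```text
(322.5, 293.7) -0.113 [ 0.4762 -0.113   0.0279]
(322.5, 293.7) -0.12 [ 0.4751 -0.12    0.0357]
(322.5, 293.7) -0.128 [ 0.4738 -0.128   0.0445]
(377.5, 288.7) -0.113 [ 0.5589 -0.113   0.0206]
(377.5, 288.7) -0.12 [ 0.5567 -0.12    0.0284]
(377.5, 288.7) -0.128 [ 0.5542 -0.128   0.0374]
(array([ 0.47812737, -0.11449799,  0.02864203]), np.float64(0.004341632140903388)) (array([ 0.55416574, -0.12039042,  0.02858219]), np.float64(0.0048930960503537286))
[ 0.51657643 -0.12034719  0.0150205 ]
```

```bash
python3 -m handwheel '[[0,0.2,0,0,0.3],[0,0.4,0,0,0.3],[0,0.6,0,0,0.3],[0,0.6,0,0,0.3]]'
python3 -m handwheel '[[0,0.2,0,0,0.3],[0,0.4,0,0,0.3],[0,0.4,0,0,0.3]]'
python3 -m handwheel '[[0,0,0,0,1],[0,0,0,0,1],[0,0,0,0,1],[0,0,0,0,1],[0,0,0,0,1],[0,0,0,0,1],[0,0,0,0,1]]' 30
python3 - <<'E'
from h import *
for n in('side','wrist'):
    f=grab_frame(n)
    f=cv2.resize(f[240:360,300:420],None,fx=4,fy=4) if n=='side' else f[160:]
    cv2.imwrite(f'pics/{n}4.png',f[:,:,::-1])
E
```

```text
time: 5.1
eef_pos: [0.5164, -0.1203, 0.0088]
eef_rot: [[0.998, -0.0, 0.07], [-0.07, 0.0, 0.998], [-0.0, -1.0, 0.0]]
wrist_force: [0.3, -0.2, 0.8]
width: 0.7
time: 5.4
eef_pos: [0.5164, -0.1203, 0.0049]
eef_rot: [[0.998, -0.0, 0.07], [-0.07, 0.0, 0.998], [-0.0, -1.0, 0.0]]
wrist_force: [0.4, -0.3, 1.1]
width: 0.7
time: 6.1
eef_pos: [0.5166, -0.1204, 0.0052]
eef_rot: [[0.998, 0.0, 0.07], [-0.07, -0.0, 0.998], [0.0, -1.0, -0.0]]
wrist_force: [-0.2, -0.3, 0.8]
width: 0.34
```

View pics/side4.png

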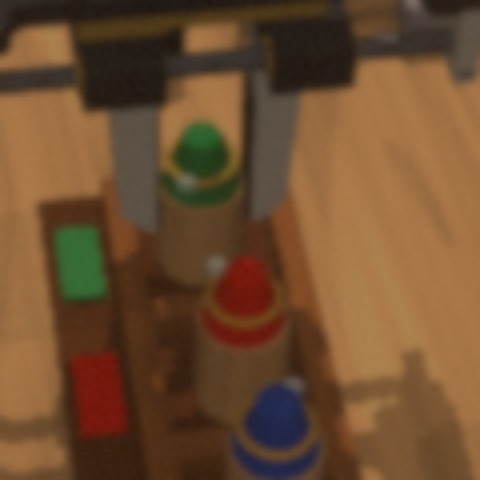

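View pics/wrist4.png

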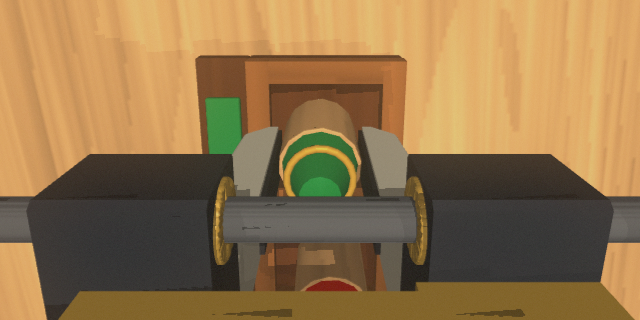

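The jaws now stop at 0.340 (31.6 mm), and the views show the pads on the wooden cylinder. Reading TCP z ≈ 0.005 is the correct grip height, and the fingers are about 2 cm shorter than stated. Next: lift and carry.

```bash
python3 -m handwheel '[[0,-1,0,0,1],[0,-3,0,0,1],[0,-6,0,0,1],[0,-9,0,0,1],[0,-12,0,0,1],[0,-12,0,0,1]]' 
python3 -c "
from h import *
a,b=GOAL['green']
go([(a,b,.125,-16),(a,b,.007,-16)])"
```

```text
time: 6.8
eef_pos: [0.5186, -0.121, 0.1294]
eef_rot: [[0.998, 0.006, 0.07], [-0.07, -0.002, 0.998], [0.006, -1.0, -0.002]]
wrist_force: [1.4, 0.4, -0.9]
width: 0.332
t 6.8 p [ 0.5186 -0.121   0.1294] head -4.01 w 0.332 F [ 1.4  0.4 -0.9] j [-18.  22. 101.   0.  56. -14.]
[-5.18, 0.37, 22.92] turn 0.209
[-5.26, 12.17, 22.94] turn 0.209
```

```bash
python3 -m handwheel '[[-1,0,3,0.03,1],[-2,0,7,0.07,1],[-3,0,12,0.11,1],[-4,0,17,0.15,1],[-4.7,0,21,0.19,1],[-5,0,22.9,0.209,1],[-5,0,22.9,0.209,1],[-5,0,22.9,0.209,1],[-5,0,22.9,0.209,1]]'
python3 - <<'E'
from h import *
a,b=GOAL['green']
go([(a,b,.125,-16),(a,b,.007,-16)])
f=grab_frame('wrist');cv2.imwrite('pics/w5.png',f[:,:,::-1])
E
```

```text
time: 7.7
eef_pos: [0.4828, 0.1106, 0.125]
eef_rot: [[0.961, -0.0, 0.276], [-0.276, -0.0, 0.961], [-0.0, -1.0, -0.0]]
wrist_force: [-0.6, -0.2, -0.9]
width: 0.338
t 7.7 p [0.4828 0.1106 0.125 ] head -16.02 w 0.338 F [-0.6 -0.2 -0.9] j [  8.  19. 106.  -0.  54.  24.]
[-0.01, -0.0, 0.07] turn -0.0
[-0.0, 11.8, 0.08] turn -0.0
```

View pics/w5.png

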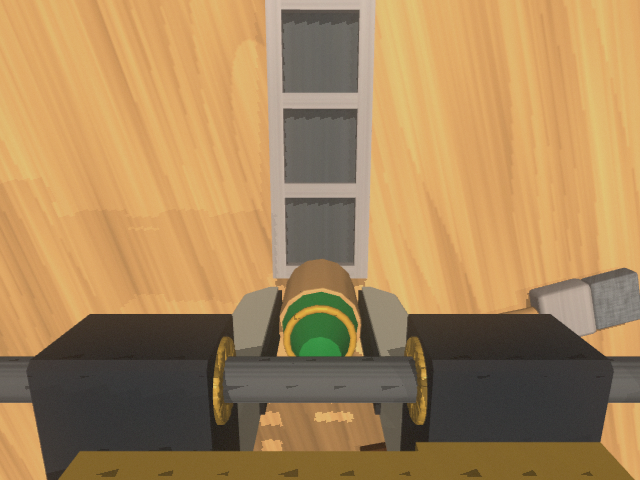

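Run:
```python
from h import *
c=camera_info('wrist')
p=lambda X:(lambda q:(q[0]/q[2]*c['fx']+c['cx'],q[1]/q[2]*c['fy']+c['cy']))(np.array(c['R'])@X+c['t'])
for k in GOAL: print(k,np.round(p(np.array([*GOAL[k],.016])),1))
# measured bay openings on image: corners -> centres
for n,(u0,u1,v0,v1) in {'r':(286,356,197,267),'2':(284,357,109,185),'3':(281,359,10,93)}.items():
    P=np.array([plane(c,(u,v),.016)[:2] for u,v in((u0,v0),(u1,v0))]);print(n,P.mean(0), [plane(c,(320,v),.016)[:2].round(4) for v in(v0,v1)])
```

```text
green [319.8 231.8]
red [319.8 146.3]
blue [319.8  51.5]
yellow [319.8 -54.1]
r [0.49063204 0.13522499] [array([0.49  , 0.1354]), array([0.4757, 0.0858])]
2 [0.50659621 0.19223906] [array([0.5063, 0.1923]), array([0.4923, 0.1435])]
3 [0.52281606 0.25001893] [array([0.5228, 0.25  ]), array([0.5091, 0.2021])]
```

Wrist picture: the steel rack lies straight ahead and centred. Its right-end bay, at (320,232), measures (0.483, 0.111), within 1 mm of the goal. Lowering.

```bash
python3 -m handwheel '[[0,3,0.07,0,1],[0,7,0.07,0,1],[0,9.5,0.07,0,1],[0,10.8,0.07,0,1],[0,11.5,0.07,0,1],[0,11.9,0.07,0,1],[0,11.9,0.07,0,1],[0,11.9,0.07,0,1]]' 
python3 -c "
from h import *
go([])"
```

```text
time: 8.55
eef_pos: [0.4835, 0.1123, 0.007]
eef_rot: [[0.961, 0.001, 0.275], [-0.275, 0.0, 0.961], [0.001, -1.0, 0.001]]
wrist_force: [0.7, -0.4, 0.4]
width: 0.341
t 8.55 p [0.4835 0.1123 0.007 ] head -15.99 w 0.341 F [ 0.7 -0.4  0.4] j [  8.  31. 110.   0.  39.  24.]
```

```bash
python3 -m handwheel '[[0,0.1,0,0,1],[0,0.1,0,0,0.55],[0,0.1,0,0,0.4],[0,0.1,0,0,0.4],[0,0.1,0,0,0.4]]' 
python3 -m handwheel '[[0,-2,0,0,0.3],[0,-6,0,0,0.3],[0,-10,0,0,0.2],[0,-12.5,0,0,0],[0,-12.5,0,0,0],[0,-12.5,0,0,0]]'
python3 - <<'E'
from h import *
for n in('side','wrist'):
    f=grab_frame(n)
    f=cv2.resize(f[120:260,260:380],None,fx=4,fy=4) if n=='side' else f
    cv2.imwrite(f'pics/{n}6.png',f[:,:,::-1])
x,y=STAND['red'];go([(x,y,.125,-4),(x,y,.005,-4)])
E
```

```text
time: 9.05
eef_pos: [0.483, 0.1123, 0.0052]
eef_rot: [[0.961, 0.0, 0.275], [-0.275, 0.0, 0.961], [0.0, -1.0, 0.0]]
wrist_force: [0.5, -0.1, 0.6]
width: 0.592
time: 9.65
eef_pos: [0.4828, 0.1122, 0.13]
eef_rot: [[0.961, 0.0, 0.275], [-0.275, 0.0, 0.961], [0.0, -1.0, 0.0]]
wrist_force: [-0.7, -0.7, 0.0]
width: 0.981
t 9.75 p [0.4822 0.1121 0.1289] head -15.99 w 0.996 F [ 0.2  0.5 -0.9] j [  8.  19. 106.   0.  55.  24.]
[11.34, 0.39, -27.56] turn -0.209
[11.36, 12.39, -27.55] turn -0.209
```

View pics/side6.png

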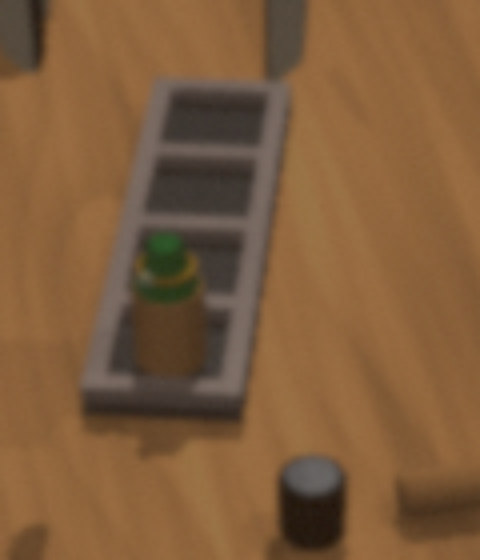

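View pics/wrist6.png

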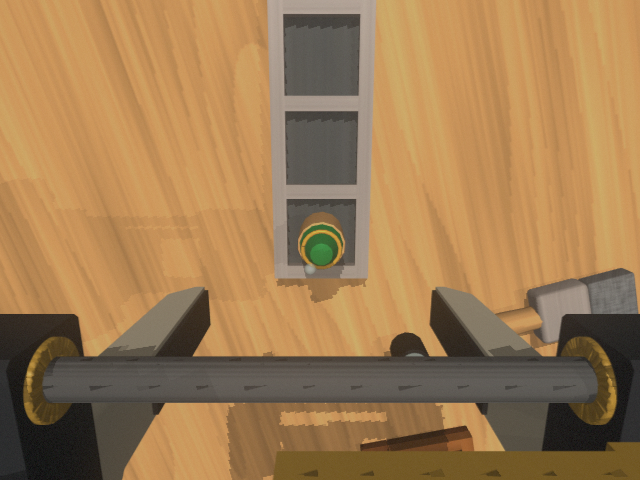

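Run:
```python
from h import *
c=camera_info('wrist');S=camera_info('side')
f=cv2.imread('pics/wrist6.png')
cv2.imwrite('pics/w6c.png',cv2.resize(f[180:300,250:390],None,fx=5,fy=5,interpolation=cv2.INTER_CUBIC))
tw=(321,252);ts=(260+167/4,120+240/4)
print(plane(c,tw,.072),tri(c,tw,S,ts))
p=lambda c,X:(lambda q:np.array((q[0]/q[2]*c['fx']+c['cx'],q[1]/q[2]*c['fy']+c['cy'])))(np.array(c['R'])@X+c['t'])
for z in(.008,.016,.072):print(z,p(c,np.array([.4828,.1122,z])),(p(S,np.array([.4828,.1122,z]))-[260,120])*4)
```

```text
[0.48260116 0.11190324 0.072     ] (array([0.48255933, 0.11150548, 0.07052743]), np.float64(0.00013470521680413234))
0.008 [321.02719514 228.93247988] [173.45717624 353.49607761]
0.016 [321.04322104 231.25965213] [172.67938685 339.37683912]
0.072 [321.18230192 251.45603579] [166.99409174 236.17147382]
```

View pics/w6c.png

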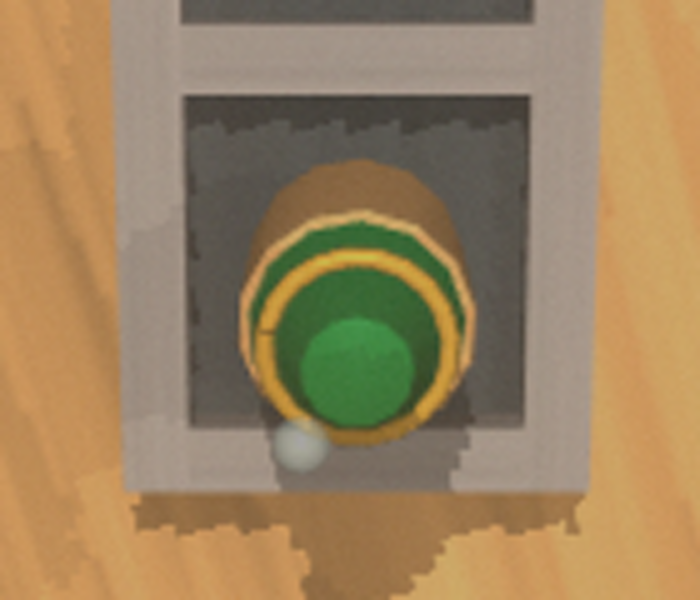

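Green stands upright, centred in the right-end bay, its tip at z ≈ 0.071. Red is next.

```bash
python3 -m handwheel '[[2,0,-4,-0.05,0],[4,0,-9,-0.1,0],[6,0,-14,-0.14,0],[8,0,-19,-0.18,0],[10,0,-24,-0.209,0],[11.35,0,-27.5,-0.209,0],[11.35,0,-27.5,-0.209,0],[11.35,4,-27.5,-0.209,0],[11.35,8,-27.5,-0.209,0],[11.35,10.5,-27.5,-0.209,0],[11.35,12.0,-27.5,-0.209,0],[11.35,12.4,-27.5,-0.209,0],[11.35,12.4,-27.5,-0.209,0],[11.35,12.4,-27.5,-0.209,1],[11.35,12.4,-27.5,-0.209,1],[11.35,12.4,-27.5,-0.209,1],[11.35,12.4,-27.5,-0.209,1],[11.35,12.4,-27.5,-0.209,1],[11.35,12.4,-27.5,-0.209,1],[11.35,12.4,-27.5,-0.209,1]]' 30
python3 -m handwheel '[[0,0,0,0,1],[0,0,0,0,1],[0,0,0,0,1]]'
python3 - <<'E'
from h import *
f=grab_frame('wrist');cv2.imwrite('pics/w7.png',f[160:,:,::-1])
x,y=GOAL['red'];go([(x,y,.125,-16),(x,y,.006,-16)])
E
```

```text
time: 11.75
eef_pos: [0.5163, -0.1834, 0.0062]
eef_rot: [[0.998, 0.0, 0.07], [-0.07, -0.0, 0.998], [0.0, -1.0, -0.0]]
wrist_force: [0.1, 0.9, -0.6]
width: 0.445
time: 12.05
eef_pos: [0.5164, -0.1834, 0.0061]
eef_rot: [[0.998, 0.0, 0.07], [-0.07, -0.0, 0.998], [0.0, -1.0, 0.0]]
wrist_force: [1.1, -0.2, 0.1]
width: 0.336
t 12.1 p [ 0.5163 -0.1834  0.0061] head -4.01 w 0.334 F [-1.2  0.3  0.2] j [-24.  35. 102.   0.  43. -20.]
[-4.15, -11.89, 35.03] turn 0.209
[-4.15, 0.01, 35.03] turn 0.209
```

View pics/w7.png

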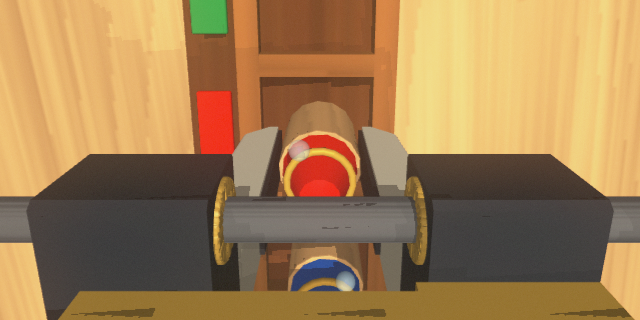

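```bash
python3 -m handwheel '[[0,-1,0,0,1],[0,-4,0,0,1],[0,-8,0,0,1],[0,-11,0,0,1],[0,-12,2,0,1],[-0.5,-12,6,0.04,1],[-1.1,-12,11,0.08,1],[-1.7,-12,16,0.12,1],[-2.4,-12,21,0.15,1],[-3.1,-12,26,0.18,1],[-3.7,-12,31,0.209,1],[-4.1,-12,34,0.209,1],[-4.15,-12,35.0,0.209,1],[-4.15,-12,35.0,0.209,1],[-4.15,-12,35.0,0.209,1],[-4.15,-12,35.0,0.209,1]]'
python3 - <<'E'
from h import *
f=grab_frame('wrist');cv2.imwrite('pics/w8.png',f[:,:,::-1])
x,y=GOAL['red'];go([(x,y,.125,-16),(x,y,.006,-16)])
E
```

```text
time: 13.7
eef_pos: [0.4996, 0.1673, 0.1263]
eef_rot: [[0.961, -0.0, 0.277], [-0.277, -0.0, 0.961], [0.0, -1.0, -0.0]]
wrist_force: [0.4, 0.3, 0.1]
width: 0.336
t 13.75 p [0.4996 0.1674 0.1262] head -16.08 w 0.337 F [ 0.1 -0.3 -0.5] j [ 13.  22. 102.  -0.  56.  30.]
[-0.06, 0.12, 0.15] turn -0.001
[-0.06, 12.02, 0.15] turn -0.001
```

View pics/w8.png

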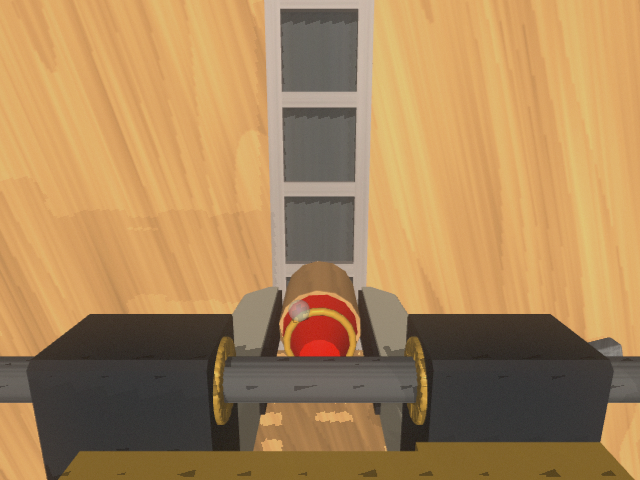

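Red is held straight, lined up over the second bay from the right at (320,230). Lowering and releasing.

```bash
python3 -m handwheel '[[0,3,0.1,0,1],[0,7,0.1,0,1],[0,9.5,0.1,0,1],[0,10.9,0.1,0,1],[0,11.6,0.1,0,1],[0,12.0,0.1,0,1],[0,12.0,0.1,0,1],[0,12.0,0.1,0,1],[0,12.0,0.1,0,0.55],[0,12.0,0.1,0,0.4],[0,12.0,0.1,0,0.4],[0,12.0,0.1,0,0.4],[0,10,0.1,0,0.3],[0,6,0.1,0,0.3],[0,2,0.1,0,0.2],[0,0,0.1,0,0],[0,0,0.1,0,0],[0,0,0.1,0,0]]'
python3 - <<'E'
from h import *
c=camera_info('wrist');f=grab_frame('wrist');cv2.imwrite('pics/w9.png',f[:,:,::-1])
print([(b,plane(c,b[0],.066)) for b in blobs(f,'red',amin=80)])
x,y=STAND['blue'];go([(x,y,.125,-4),(x,y,.006,-4)])
E
```

```text
time: 15.55
eef_pos: [0.4994, 0.1696, 0.1257]
eef_rot: [[0.961, -0.0, 0.275], [-0.275, -0.0, 0.961], [-0.0, -1.0, -0.0]]
wrist_force: [-1.2, -0.0, -1.0]
width: 0.982
[(([326.9, 232.5], [313, 228, 29, 18, 126]), array([0.50649118, 0.179357  , 0.066     ])), (([320.6, 252.7], [305, 237, 32, 33, 811]), array([0.4993794 , 0.16826299, 0.066     ]))]
t 15.6 p [0.499  0.1695 0.125 ] head -15.98 w 0.991 F [ 1.2  0.6 -0.5] j [ 14.  22. 102.  -0.  56.  30.]
[12.63, 0.02, -38.72] turn -0.209
[12.65, 11.92, -38.71] turn -0.209
```

View pics/w9.png

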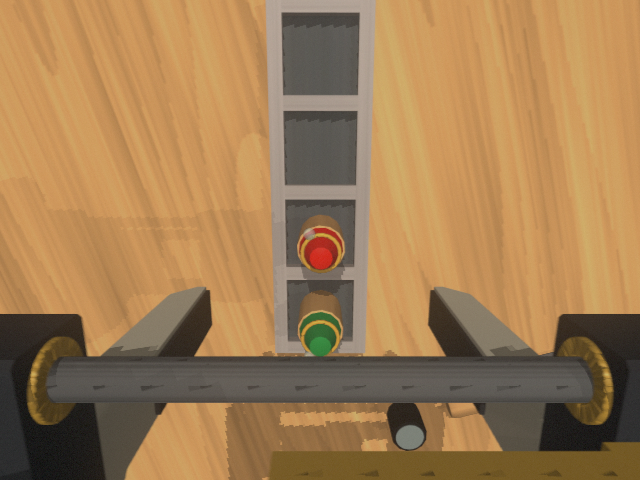

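Red is upright in the second bay from the right; green is unchanged. Blue has the purple look-alike nearby, so I'll approach it with the jaws half open.

```bash
python3 -c "
from h import *
T=camera_info('top');print('purple',plane(T,(449,190),.058),plane(T,(441,196),.005))"
python3 -m handwheel '[[1,0,-3,-0.03,0.3],[2.5,0,-8,-0.06,0.3],[4,0,-13,-0.1,0.3],[6,0,-18,-0.14,0.3],[7.5,0,-23,-0.18,0.3],[9,0,-28,-0.209,0.3],[11,0,-33,-0.209,0.3],[12.3,0,-37.2,-0.209,0.3],[12.63,0,-38.7,-0.209,0.3],[12.63,0,-38.7,-0.209,0.3],[12.63,0,-38.7,-0.209,0.3],[12.63,0,-38.7,-0.209,0.3]]' 30
python3 - <<'E'
from h import *
c=camera_info('wrist');f=grab_frame('wrist');cv2.imwrite('pics/w10.png',f[:,:,::-1])
print([(b,plane(c,b[0],.068)) for b in blobs(f,'blue',amin=80)])
x,y=STAND['blue'];go([(x,y,.125,-4),(x,y,.006,-4)])
E
```

```text
purple [ 0.60802985 -0.22349067  0.058     ] [ 0.60530651 -0.22361765  0.005     ]
time: 16.8
eef_pos: [0.5142, -0.2359, 0.1253]
eef_rot: [[0.998, -0.001, 0.069], [-0.069, 0.001, 0.998], [-0.001, -1.0, 0.001]]
wrist_force: [-0.5, 0.3, 0.7]
width: 0.704
[(([254.5, 241.1], [243, 219, 21, 44, 646]), array([ 0.47508091, -0.22645168,  0.068     ])), (([320.7, 260.0], [310, 250, 22, 21, 372]), array([ 0.51391727, -0.24093841,  0.068     ]))]
t 16.85 p [ 0.5144 -0.2358  0.1256] head -3.94 w 0.699 F [0.2 0.4 0.3] j [-29.  26.  96.   0.  58. -25.]
[-0.05, 0.06, -0.18] turn 0.001
[-0.03, 11.96, -0.19] turn 0.001
```

View pics/w10.png

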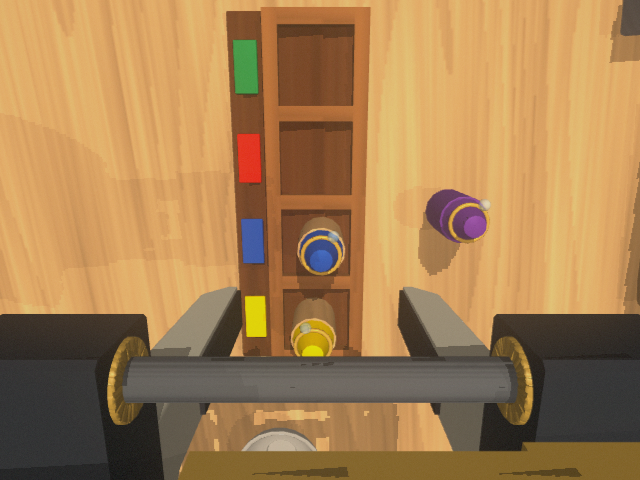

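```bash
python3 -m handwheel '[[0,4,-0.2,0,0.3],[0,8,-0.2,0,0.3],[0,10.5,-0.2,0,0.3],[0,11.6,-0.2,0,0.3],[0,11.9,-0.2,0,0.3],[0,11.9,-0.2,0,0.3],[0,11.9,-0.2,0,1],[0,11.9,-0.2,0,1],[0,11.9,-0.2,0,1],[0,11.9,-0.2,0,1],[0,11.9,-0.2,0,1],[0,11.9,-0.2,0,1],[0,11.9,-0.2,0,1],[0,11.9,-0.2,0,1],[0,11.9,-0.2,0,1]]' 30
python3 - <<'E'
from h import *
f=grab_frame('wrist');cv2.imwrite('pics/w11.png',f[160:,:,::-1])
x,y=GOAL['blue'];go([(x,y,.125,-16),(x,y,.006,-16)])
E
```

```text
time: 18.35
eef_pos: [0.5145, -0.2393, 0.0074]
eef_rot: [[0.998, 0.0, 0.07], [-0.07, -0.0, 0.998], [0.0, -1.0, -0.0]]
wrist_force: [0.3, 0.9, 4.9]
width: 0.335
t 18.4 p [ 0.5145 -0.2393  0.0073] head -4.01 w 0.34 F [-0.4  0.2  5.7] j [-30.  36.  99.  -0.  44. -26.]
[-3.11, -11.78, 46.49] turn 0.209
[-3.11, 0.12, 46.49] turn 0.209
```

View pics/w11.png

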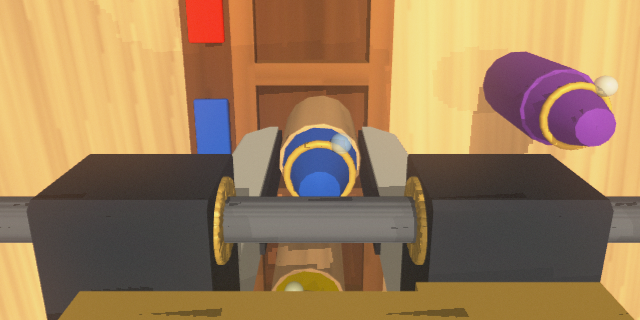

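The grip is at 0.340, but 5.7 N is pushing up. I'll lift slowly and check it.

```bash
python3 -m handwheel '[[0,-0.3,0,0,1],[0,-0.6,0,0,1],[0,-1,0,0,1],[0,-1,0,0,1]]' 
python3 -m handwheel '[[0,-1,0,0,1],[0,-4,0,0,1],[0,-8,0,0,1],[0,-11,0,0,1],[0,-11,0,0,1],[0,-11,0,0,1]]'
python3 - <<'E'
from h import *
for n in('side','wrist'):
    f=grab_frame(n);cv2.imwrite(f'pics/{n}12.png',f[:,:,::-1])
x,y=GOAL['blue'];go([(x,y,.125,-16),(x,y,.006,-16)])
E
```

```text
time: 18.8
eef_pos: [0.5146, -0.2393, 0.0176]
eef_rot: [[0.998, 0.001, 0.07], [-0.07, -0.0, 0.998], [0.001, -1.0, -0.0]]
wrist_force: [-0.3, 0.0, -0.7]
width: 0.336
time: 19.4
eef_pos: [0.5144, -0.2392, 0.1276]
eef_rot: [[0.998, 0.001, 0.07], [-0.07, -0.0, 0.998], [0.001, -1.0, -0.0]]
wrist_force: [0.1, 0.5, -1.5]
width: 0.337
t 19.5 p [ 0.5137 -0.2388  0.1261] head -4.01 w 0.338 F [ 0.1  0.2 -0.1] j [-30.  26.  96.   0.  58. -26.]
[-3.03, 0.15, 46.45] turn 0.209
[-3.01, 12.05, 46.44] turn 0.209
```

View pics/side12.png

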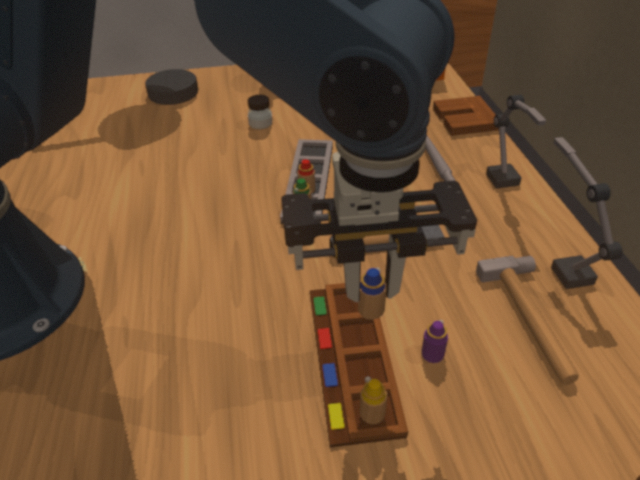

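View pics/wrist12.png

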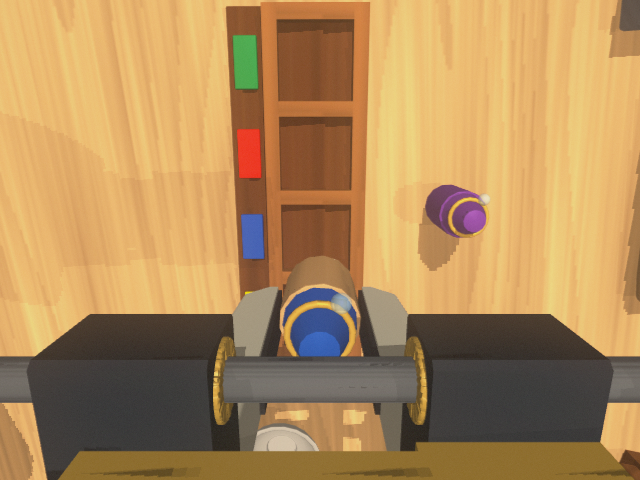

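Blue lifted cleanly and upright, and the force is gone. The purple look-alike is untouched. Carrying to the third bay.

```bash
python3 -m handwheel '[[0,0,2,0.02,1],[-0.2,0,6,0.05,1],[-0.6,0,11,0.08,1],[-1,0,16,0.1,1],[-1.3,0,21,0.12,1],[-1.6,0,26,0.14,1],[-2,0,31,0.16,1],[-2.3,0,36,0.18,1],[-2.7,0,41,0.209,1],[-3.0,0,45,0.209,1],[-3.05,0,46.5,0.209,1],[-3.05,0,46.5,0.209,1],[-3.05,0,46.5,0.209,1],[-3.05,0,46.5,0.209,1]]'
python3 - <<'E'
from h import *
f=grab_frame('wrist');cv2.imwrite('pics/w13.png',f[:,:,::-1])
x,y=GOAL['blue'];go([(x,y,.125,-16),(x,y,.007,-16)])
E
```

```text
time: 20.9
eef_pos: [0.5165, 0.2253, 0.1268]
eef_rot: [[0.961, -0.001, 0.277], [-0.277, -0.001, 0.961], [-0.001, -1.0, -0.001]]
wrist_force: [-0.2, 0.1, -0.8]
width: 0.336
t 20.95 p [0.5166 0.2254 0.127 ] head -16.08 w 0.339 F [ 0.4 -1.6 -0.1] j [19. 26. 96. -0. 58. 35.]
[-0.09, 0.2, 0.11] turn -0.001
[-0.09, 12.0, 0.11] turn -0.001
```

View pics/w13.png

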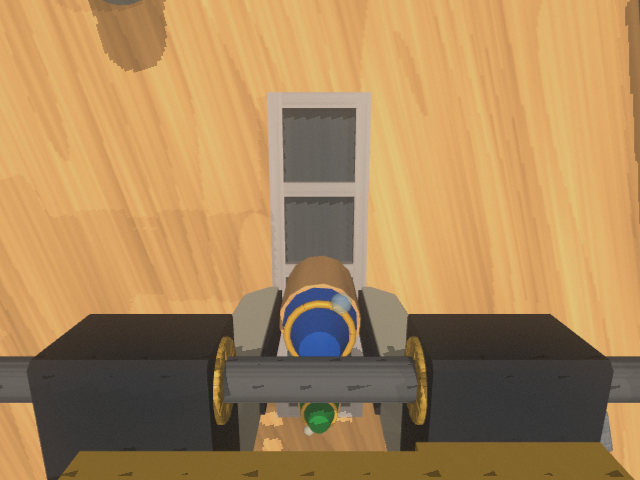

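Blue is over the third bay from the right at (320,230), with only the left-end bay beyond it. Lowering and releasing.

```bash
python3 -m handwheel '[[0,3,0.05,0,1],[0,7,0.05,0,1],[0,9.5,0.05,0,1],[0,10.9,0.05,0,1],[0,11.6,0.05,0,1],[0,11.9,0.05,0,1],[0,11.9,0.05,0,1],[0,11.9,0.05,0,1]]'
python3 -m handwheel '[[0,0,0,0,0.55],[0,0,0,0,0.4],[0,0,0,0,0.4],[0,0,0,0,0.4],[0,-2,0,0,0.3],[0,-6,0,0,0.3],[0,-10,0,0,0.3],[0,-12,0,0,0.3],[0,-12,0,0,0.3],[0,-12,0,0,0.3]]'
python3 - <<'E'
from h import *
c=camera_info('wrist');f=grab_frame('wrist');cv2.imwrite('pics/w14.png',f[:,:,::-1])
x,y=STAND['yellow'];go([(x,y,.125,-4),(x,y,.006,-4)])
E
```

```text
time: 21.75
eef_pos: [0.5173, 0.2275, 0.0091]
eef_rot: [[0.961, 0.002, 0.275], [-0.275, 0.001, 0.961], [0.001, -1.0, 0.001]]
wrist_force: [0.5, -0.2, -1.5]
width: 0.34
time: 22.75
eef_pos: [0.5163, 0.2272, 0.1277]
eef_rot: [[0.961, -0.0, 0.275], [-0.275, -0.0, 0.961], [-0.0, -1.0, -0.0]]
wrist_force: [0.4, -0.2, -1.4]
width: 0.704
t 22.8 p [0.516  0.2271 0.127 ] head -15.98 w 0.704 F [-0.6  0.5  0. ] j [19. 26. 96. -0. 58. 35.]
[13.41, 0.23, -51.16] turn -0.209
[13.43, 12.13, -51.15] turn -0.209
```

View pics/w14.png

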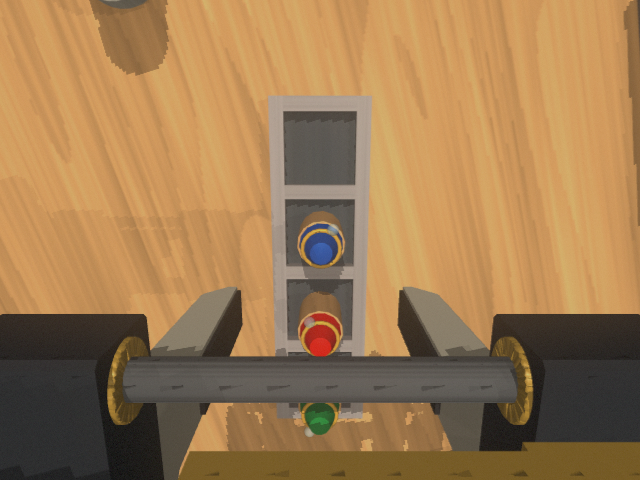

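Blue, red and green all stand upright in their bays. On to yellow, looking from above before I descend.

```bash
python3 -m handwheel '[[0.6,0,-3,-0.03,0.3],[2,0,-8,-0.06,0.3],[3.3,0,-13,-0.09,0.3],[4.6,0,-18,-0.12,0.3],[5.9,0,-23,-0.15,0.3],[7.2,0,-28,-0.18,0.3],[8.6,0,-33,-0.209,0.3],[9.9,0,-38,-0.209,0.3],[11.2,0,-43,-0.209,0.3],[12.5,0,-48,-0.209,0.3],[13.3,0,-50.5,-0.209,0.3],[13.4,0,-51.2,-0.209,0.3],[13.4,0,-51.2,-0.209,0.3],[13.4,0,-51.2,-0.209,0.3],[13.4,0,-51.2,-0.209,0.3]]' 30
python3 - <<'E'
from h import *
c=camera_info('wrist');f=grab_frame('wrist');cv2.imwrite('pics/w15.png',f[:,:,::-1])
print([(b,plane(c,b[0],.070)) for b in blobs(f,'yellow',amin=80)])
x,y=STAND['yellow'];go([(x,y,.125,-4),(x,y,.006,-4)])
E
```

```text
time: 24.3
eef_pos: [0.5045, -0.3003, 0.1277]
eef_rot: [[0.998, -0.001, 0.069], [-0.069, 0.001, 0.998], [-0.001, -1.0, 0.001]]
wrist_force: [0.2, 1.4, 0.0]
width: 0.701
[(([259.6, 233.4], [249, 212, 22, 44, 917]), array([ 0.46885007, -0.28652707,  0.07      ])), (([320.6, 254.7], [308, 242, 26, 25, 458]), array([ 0.50437094, -0.30219707,  0.07      ]))]
t 24.35 p [ 0.5046 -0.3005  0.1279] head -3.92 w 0.7 F [0.3 0.3 0.7] j [-35.  28.  92.   0.  60. -31.]
[-0.05, 0.29, -0.13] turn 0.001
[-0.04, 12.19, -0.13] turn 0.001
```

View pics/w15.png

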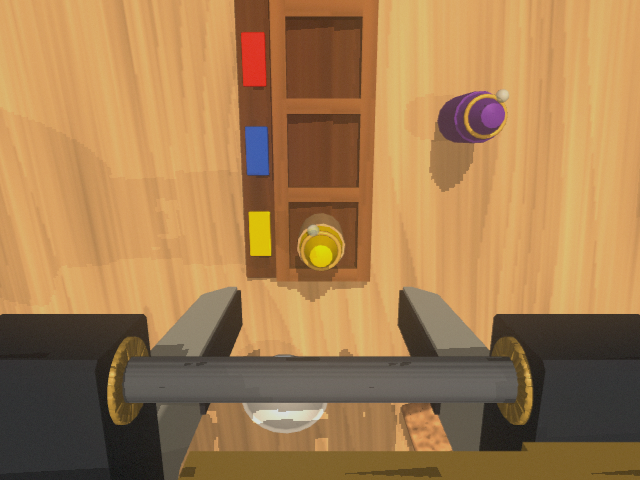

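Yellow's tip at (321,256) is in line with the tool, and the glass bowl at (285,395) is clear. Descending and gripping.

```bash
python3 -m handwheel '[[0,4,-0.05,0,0.3],[0,8,-0.05,0,0.3],[0,10.5,-0.05,0,0.3],[0,11.6,-0.05,0,0.3],[0,12.0,-0.05,0,0.3],[0,12.0,-0.05,0,0.3],[0,12.0,-0.05,0,1],[0,12.0,-0.05,0,1],[0,12.0,-0.05,0,1],[0,12.0,-0.05,0,1],[0,12.0,-0.05,0,1],[0,12.0,-0.05,0,1],[0,12.0,-0.05,0,1],[0,12.0,-0.05,0,1],[0,12.0,-0.05,0,1]]' 30
python3 -m handwheel '[[0,-1,0,0,1],[0,-4,0,0,1],[0,-8,0,0,1],[0,-11.8,0,0,1],[0,-11.8,0,0,1],[0,-11.8,0,0,1]]'
python3 - <<'E'
from h import *
f=grab_frame('wrist');cv2.imwrite('pics/w16.png',f[160:,:,::-1])
x,y=GOAL['yellow'];go([(x,y,.125,-16),(x,y,.006,-16)])
E
```

```text
time: 25.85
eef_pos: [0.5046, -0.3024, 0.0084]
eef_rot: [[0.998, 0.0, 0.07], [-0.07, -0.0, 0.998], [0.0, -1.0, -0.0]]
wrist_force: [-0.3, 0.3, 4.4]
width: 0.34
time: 26.45
eef_pos: [0.5043, -0.3023, 0.1266]
eef_rot: [[0.998, 0.001, 0.07], [-0.07, -0.0, 0.998], [0.001, -1.0, -0.0]]
wrist_force: [-0.6, -0.4, -1.1]
width: 0.334
t 26.5 p [ 0.5038 -0.3019  0.1254] head -4.01 w 0.335 F [-0.4 -0.9 -1.7] j [-35.  28.  93.   0.  59. -31.]
[-1.24, 0.09, 58.68] turn 0.209
[-1.23, 11.99, 58.67] turn 0.209
```

View pics/w16.png

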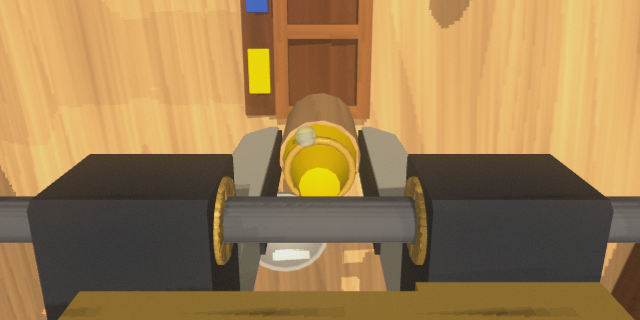

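```bash
python3 -m handwheel '[[0,0,2,0.02,1],[0,0,6,0.05,1],[-0.2,0,11,0.08,1],[-0.3,0,16,0.1,1],[-0.4,0,21,0.12,1],[-0.5,0,26,0.14,1],[-0.6,0,31,0.16,1],[-0.7,0,36,0.18,1],[-0.8,0,41,0.209,1],[-0.9,0,46,0.209,1],[-1.0,0,51,0.209,1],[-1.2,0,56,0.209,1],[-1.25,0,58,0.209,1],[-1.25,0,58.7,0.209,1],[-1.25,0,58.7,0.209,1],[-1.25,0,58.7,0.209,1],[-1.25,0,58.7,0.209,1],[-1.25,0,58.7,0.209,1]]'
python3 - <<'E'
from h import *
f=grab_frame('wrist');cv2.imwrite('pics/w17.png',f[:,:,::-1])
x,y=GOAL['yellow'];go([(x,y,.125,-16),(x,y,.008,-16)])
E
```

```text
time: 28.3
eef_pos: [0.5332, 0.2831, 0.1262]
eef_rot: [[0.961, -0.0, 0.277], [-0.277, -0.0, 0.961], [-0.0, -1.0, -0.0]]
wrist_force: [-0.0, -0.9, -0.6]
width: 0.337
t 28.35 p [0.5332 0.2833 0.1263] head -16.05 w 0.337 F [ 0.4 -0.3 -1.3] j [24. 30. 90. -0. 60. 40.]
[-0.09, 0.13, 0.08] turn -0.001
[-0.1, 11.83, 0.08] turn -0.001
```

View pics/w17.png

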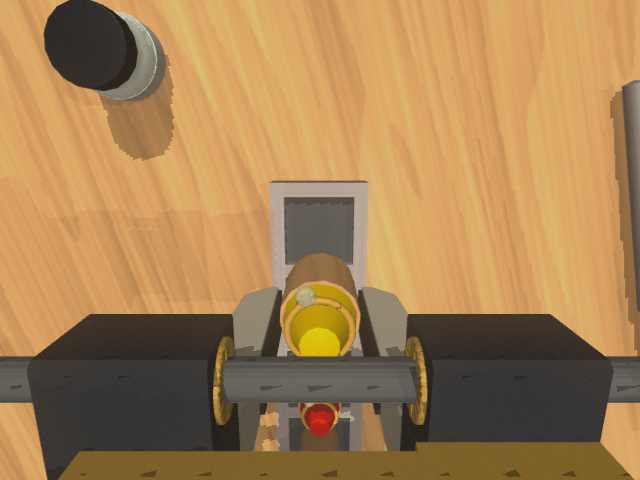

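Yellow is over the empty left-end bay at (320,230), and the jar at (105,50) is clear. Lowering.

```bash
python3 -m handwheel '[[0,3,0,0,1],[0,7,0,0,1],[0,9.5,0,0,1],[0,10.9,0,0,1],[0,11.5,0,0,1],[0,11.7,0,0,1],[0,11.7,0,0,1],[0,11.7,0,0,1]]'
python3 -m handwheel '[[0,0,0,0,0.55],[0,0,0,0,0.4],[0,0,0,0,0.4],[0,0,0,0,0.4],[0,-2,0,0,0.3],[0,-6,0,0,0.3],[0,-10,0,0,0.3],[0,-14,0,0,0.3],[0,-15,0,0,0.3],[0,-15,-4,0,0.3],[0,-15,-9,0,0.3],[0,-15,-14,0,0.3],[0,-15,-18,0,0.3],[0,-15,-20,0,0.3],[0,-15,-20,0,0.3],[0,-15,-20,0,0.3],[0,-15,-20,0,0.3]]'
python3 - <<'E'
from h import *
T=camera_info('top');S=camera_info('side')
for n in('top','side','wrist'):
    f=grab_frame(n);cv2.imwrite(f'pics/{n}18.png',f[:,:,::-1])
go([])
E
```

```text
time: 29.15
eef_pos: [0.5336, 0.2844, 0.0103]
eef_rot: [[0.961, 0.002, 0.275], [-0.275, 0.001, 0.961], [0.001, -1.0, 0.001]]
wrist_force: [-0.2, 0.6, -0.6]
width: 0.338
time: 30.85
eef_pos: [0.4781, 0.0927, 0.1589]
eef_rot: [[0.962, -0.0, 0.275], [-0.275, 0.0, 0.962], [-0.0, -1.0, 0.0]]
wrist_force: [0.2, 0.7, 0.1]
width: 0.701
t 31.0 p [0.478  0.0926 0.1589] head -15.92 w 0.702 F [ 0.6 -0.2 -0.3] j [  5.  16. 106.   0.  58.  21.]
```

View pics/top18.png

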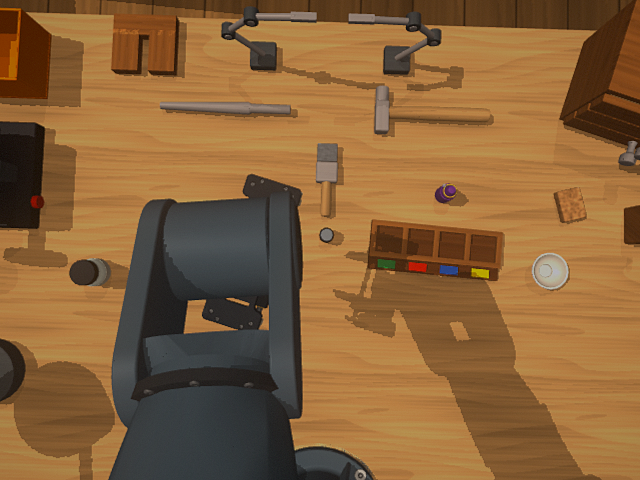

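View pics/side18.png

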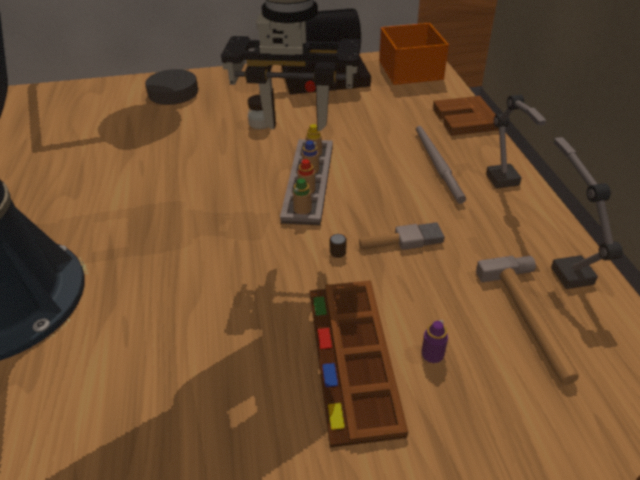

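View pics/wrist18.png

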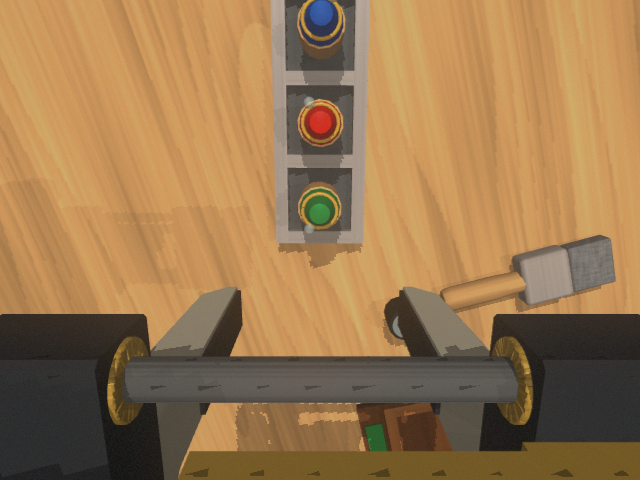

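The side view shows the order yellow, blue, red, green from the left, all upright. I'll move the arm aside for an unobstructed top view and check the numbers.

```bash
python3 -m handwheel '[[0,-3,-4,0,0.3],[0,-6,-9,0,0.3],[0,-8,-14,0,0.3],[0,-8,-19,0,0.3],[0,-8,-24,0,0.3],[0,-8,-29,0,0.3],[0,-8,-34,0,0.3],[0,-8,-38,0,0.3],[0,-8,-38,0,0.3],[0,-8,-38,0,0.3],[0,-8,-38,0,0.3],[0,-8,-38,0,0.3]]'
python3 - <<'E'
from h import *
T=camera_info('top');S=camera_info('side')
F={}
for n in('top','side'):
    f=grab_frame(n);F[n]=f
cv2.imwrite('pics/t19.png',cv2.resize(F['top'][190:290,130:310],None,fx=4.4,fy=4.4,interpolation=cv2.INTER_CUBIC)[:,:,::-1])
cv2.imwrite('pics/s19.png',cv2.resize(F['side'][110:230,260:360],None,fx=5,fy=5,interpolation=cv2.INTER_CUBIC)[:,:,::-1])
for k in GOAL:
    b=[x for x in blobs(F['top'],k,smin=120,vmin=50,amin=15) if 140<x[0][0]<300 and 195<x[0][1]<290]
    s=[x for x in blobs(F['side'],k,smin=110,vmin=45,amin=12) if 280<x[0][0]<335 and 115<x[0][1]<225]
    B=max(b,key=lambda x:x[1][4]) if b else None;print(k,'goal',np.round(GOAL[k],4),B and (B[0],plane(T,B[0],.066).round(4)),[(x[0],tri(T,B[0],S,x[0])[0].round(3)) for x in s] if B else '')
go([])
E
```

```text
time: 32.2
eef_pos: [0.3738, -0.2722, 0.2392]
eef_rot: [[0.962, 0.0, 0.273], [-0.273, 0.0, 0.962], [-0.0, -1.0, 0.0]]
wrist_force: [0.1, 0.1, 0.1]
width: 0.702
green goal [0.4829 0.1113] ([261.2, 253.7], array([0.4823, 0.1119, 0.066 ])) []
red goal [0.4994 0.169 ] ([231.3, 243.7], array([0.4985, 0.1657, 0.066 ])) []
blue goal [0.516  0.2266] ([197.1, 232.9], array([0.516 , 0.2273, 0.066 ])) []
yellow goal [0.5325 0.2843] ([164.8, 222.0], array([0.5337, 0.2856, 0.066 ])) [([313.0, 126.0], array([0.533, 0.285, 0.069]))]
t 32.3 p [ 0.3737 -0.2725  0.2392] head -15.88 w 0.704 F [-0.5  0.3 -0.8] j [-42.   8. 103.   0.  69. -26.]
```

View pics/t19.png

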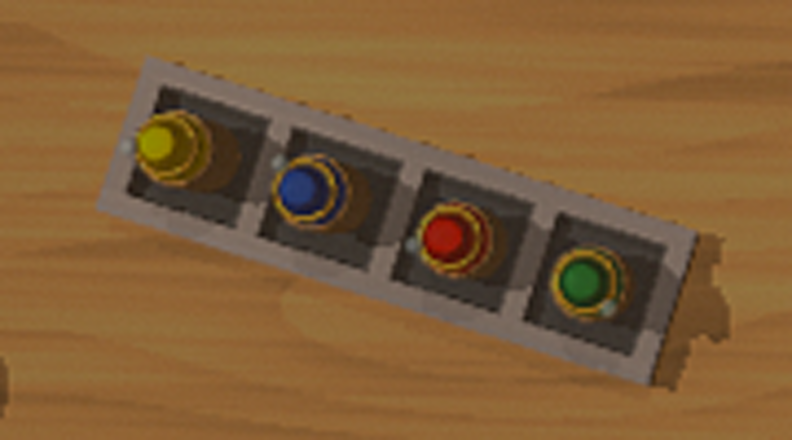

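View pics/s19.png

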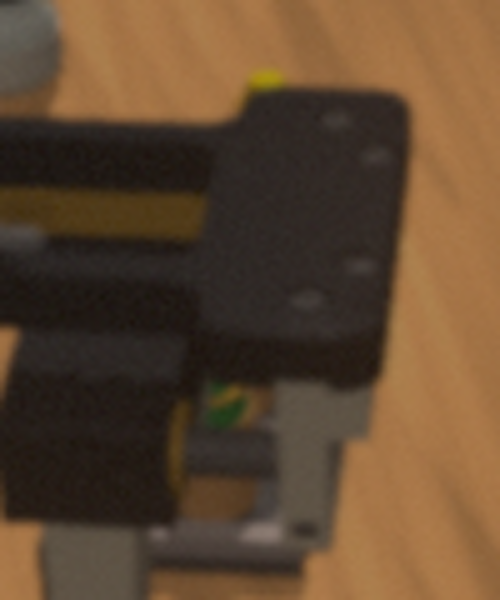

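The top view shows every stand upright inside its bay, ordered yellow, blue, red, green from the left, within about 3.5 mm of the bay centres. The robot is clear of everything, so I'm handing in.

```bash
python3 -c "
from workcell import order
print(order.close_job())"
```

```text
the job is handed in; nothing more can be done
None
```

All four stands are upright in the steel rack in reverse order: from the left, yellow, blue, red, green. I handed the job in at about 32 s of the 118 s allowed.

**Last checks:** In the clear top view each stand is upright inside its bay and within about 3.5 mm of the bay centre; red is furthest off. Yellow's tip measured z = 0.069 m in two views. Green's tip measured about 0.071 m just after it was placed. Red and blue were judged upright by eye only. The purple look-alike was not touched and nothing fell. The robot was clear of everything at hand-in.

**What failed or disagreed:**
- **First grip on green:** The jaws stopped at 24.7 mm instead of 32 mm, because the fingers end about 2 cm above the stated TCP and had closed on the cone. I opened before lifting, went about 19 mm lower and gripped the cylinder; all four grips then read 31–32 mm.
- **Upward force:** About 5 N showed on the wrist while gripping blue and yellow. It was gone once they were lifted.
- **Blocked view:** In the final side picture the gripper hid most of the rack. The side view just before it showed all four upright and in order.

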